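# Power up the soldering place

## Task

Get the soldering place ready, in this order: press the power strip's switch on, press the switch on the fume extractor's roof on, press the soldering station's power switch on (each rocker by its raised end, all the way down), then tap the middle one of the station's three preset keys and let it spring back. Only press, lightly, with the fingertips: lift, tip or shove nothing, press no other key, and leave everything else on the bench alone.

Things in the scene. Friction and masses are not known exactly. Their poses are not given: they have to be found in the camera images.
- strip: White power strip lying on the bench, 280 x 62 mm, top at 42 mm, loose, 0.9 kg; on the left or on the right of the station. Origin: on the bench under its switch, 35 mm from one end; +x runs along the strip away from the robot, over three round sockets and a black plug-in adapter (97 mm high, starting 189 mm from the origin).
- strip_switch (a joint): V-shaped dark grey rocker 32 x 22 mm, white stroke on its raised half, in a black frame 2 mm proud, in the near end of the strip's top, pivoted 5 mm above it, along the strip's x. 0 = off (the -x end, nearest the robot, raised), 0.4 rad = fully on (that end 6 mm lower); on from 0.28. No spring: 2 N moves it, it stays where left. Press straight into the strip's top, i.e. vertically down.
- strip_switch_press (a point): The place to press on the strip's switch: on the raised end of the paddle, 12 mm from its pivot, moving with the paddle; when off it is 50.5 mm above the bench, 11.5 mm to -x of the strip's origin (strip's frame).
- extractor: Fume extractor: upright dark-grey fan box 200 mm wide (y), 80 mm deep, roof at 216 mm, round wire grille front and back, on two foot rails 135 mm long; loose, 1.8 kg; on the other side of the station from the strip. Origin: centre of underside; front faces -x.
- extractor_switch (a joint): V-shaped dark grey rocker 32 x 22 mm, white stroke on its raised half, in a black frame 2 mm proud, in the middle of the extractor's roof, pivoted 5 mm above it, along its y. 0 = off (the +y end raised), 0.4 rad = fully on (that end 6 mm lower); on from 0.28. No spring: 2 N moves it, it stays where left. Press straight into the roof, i.e. vertically down.
- extractor_switch_press (a point): The place to press on the extractor's switch: on the raised end of the paddle, 12 mm from its pivot, moving with the paddle; when off it is 224.5 mm above the bench, 11.5 mm to +y of the extractor's origin (extractor's frame).
- station: Soldering station: dark wedge console 180 mm deep (x), 190 mm wide (y), 104 mm high, loose, 2.2 kg. Origin: centre of underside; x points away from the robot, y to the left as the robot faces it. The control panel faces the robot and slopes up at 32 degrees from horizontal, from 38 mm high at x = -90 mm to 104 mm high at x = +16 mm.
- station_panel (a point): Centre of the station's sloping panel, at (-0.037, 0, 0.071) m in the station's frame; the panel's outward normal there is (-0.53, 0, 0.848). Display at the panel's top, row of three round preset keys across the middle, power rocker lower left, round metal socket lower right, two more round keys (step up above step down) at the right.
- station_switch (a joint): V-shaped dark grey rocker 32 x 22 mm, white stroke on its raised half, in a black frame 2 mm proud, at the panel's lower left, along the station's y, pivoted 5 mm above the panel. 0 = off (the +y (left) end raised), 0.4 rad = fully on (that end 6 mm lower); on from 0.28. No spring: 2 N moves it, it stays where left. Press straight into the panel, along its normal (tool tilted 32 degrees).
- station_switch_press (a point): The place to press on the station's power switch: on the raised end of the paddle, 12 mm from its pivot, moving with the paddle; when off it is at (-0.076, 0.066, 0.057) (m, station's frame; 8.5 mm off the panel).
- preset_middle (a joint): Spring key, a grey round button 16 mm across, 9 mm proud of the sloping panel, the middle one of the row of three, 36 mm from each neighbour (centre to centre). 0 = up, 0.006 m = fully down, along the panel's normal; counts as pressed from 0.003; 1.5 N to start, 5.5 N fully down, springs back.
- preset_middle_top (a point): Centre of the top face of the middle preset key, at (-0.042, 0.019, 0.079) m in the station's frame while up; moves with the key.
- preset_left (a joint): Spring key, a grey round button 16 mm across, 9 mm proud of the sloping panel, left (+y) one of the row of three. Not to be pressed. 0 = up, 0.006 m = fully down, along the panel's normal; counts as pressed from 0.003; 1.5 N to start, 5.5 N fully down, springs back.
- preset_right (a joint): Spring key, a grey round button 16 mm across, 9 mm proud of the sloping panel, right (-y) one of the row of three. Not to be pressed. 0 = up, 0.006 m = fully down, along the panel's normal; counts as pressed from 0.003; 1.5 N to start, 5.5 N fully down, springs back.
- step_up (a joint): Spring key, a grey round button 16 mm across, 9 mm proud of the sloping panel, upper one of the pair at the right of the panel, 85 mm right of the middle preset key. Not to be pressed. 0 = up, 0.006 m = fully down, along the panel's normal; counts as pressed from 0.003; 1.5 N to start, 5.5 N fully down, springs back.
- step_down (a joint): Spring key, a grey round button 16 mm across, 9 mm proud of the sloping panel, lower one of the pair at the right of the panel. Not to be pressed. 0 = up, 0.006 m = fully down, along the panel's normal; counts as pressed from 0.003; 1.5 N to start, 5.5 N fully down, springs back.
- iron_stand: Black tray 130 x 70 mm with sponge and a holder from which the soldering iron's handle rises towards -x to 150 mm; stands 135 mm to the right (-y) of the station's centre. Origin: centre of underside. Leave alone.
- board_holder: Circuit board 80 x 112 mm in an aluminium holder 70 x 160 mm, 43 mm high, in front of the station. Origin: centre of underside. Leave alone.
- pliers: Blue-handled pliers lying flat, 155 x 70 x 14 mm. Origin: near the joint, underside. Leave alone.
- screwdriver: Red screwdriver lying flat, 185 mm long, 31 mm thick. Origin: middle of its length, underside. Leave alone.
- solder_reel: Reel of solder standing on its flange, 56 mm across, 38 mm high. Origin: centre of underside. Leave alone.
- screw_dish: Clear round dish of screws, 58 mm across, 18 mm high. Origin: centre of underside. Leave alone.
Things that resemble listed ones, but are neither listed nor needed, are in the scene too. Leave any green look-alike of the extractor alone.

How it is judged:
By the outcome, as a careful person would: the job done as asked, in the order asked, and still so for the second after the job is handed in, with the robot touching nothing.
It also fails if it takes over 67 s, if anything falls off the work surface, if the arm or the gripper's body presses on something with over 40 N, if the wrist force passes 120 N, or if a joint passes its speed limit or range.

## Robot

A 7-joint arm with a two-finger parallel gripper is mounted at the origin on the work surface. World frame = base frame: x ahead of the robot, y to its left, z up, the work surface at z = 0. Lengths are in mm, angles in rad, forces in N, time in s.
With the tool pointing down it reaches from about 400 to 850 mm from the base axis. Payload 10.4 kg.
Tool frame: the origin (TCP) lies midway between the tips of the shut fingers; the grasp point (between the pads) lies 19 mm behind it; z points along the fingers, y is the line along which they close (so a half turn about z gives the same grasp; the last joint's range is limited). The gripper opens to 87 mm and grips with 3 to 60 N. Pads are 19 mm wide; open, the fingers measure 117 mm over their backs; the gripper's body (75 mm by 190 mm) begins 51 mm behind the grasp point.
Start: joints at [1.248, 0.332, -0.065, 1.46, 0.022, 1.35, -0.088], TCP at [184.602, -597.138, 222.576] pointing down, gripper open.
Joint ranges: [-2.6, 2.6], [-0.5, 2.12], [-1.47, 1.34], [0.16, 2.42], [-1.27, 4.41], [0.06, 2.06], [-2.6, 2.6]. Speed limits (rad/s): [2.22, 2.22, 2.79, 2.79, 3.14, 3.14, 3.14].

## Interface

Orientations are given as a unit quaternion [w, x, y, z].
In Python, from station import telemetry, grab_frame, order gives the robot as it stands.
- The arm moves only by the shell command python3 -m inch 'ROWS' [OPENING] [FORCE]. ROWS is JSON, a list of rows, each a list of 2 entries, a list of its own where there are three numbers: the shift along the tool's x, y, z in m, then the turn about the tool's z in rad. A call has 1 to 8 rows; each row shifts and turns the commanded pose from where the row before left it, along the tool's axes as they then stand; what a row does not reach is not made up. A row lasts 1/8 s, in which the tool goes at most 62.5 mm and 10.7 degrees, less where a joint would pass 70% of its speed; a pose out of reach is approached as far as the arm can. A call is refused whole if a number of a shift passes 0.0625 or a number of a turn 0.188, either way. A call with a gripper value outside its range is refused whole. OPENING is the finger opening in m, from 0 to 0.087, set as the call begins (- or left out, the last holds). The fingers move at their own pace and stop on an object; FORCE is the grip in N (left out, the last holds). Time passes only in rows, so rows that do not move let the fingers close. It gives the time, the measured TCP pose, the force, the opening and the grip force at its end, in the units of the state.
- telemetry.get_state(): the state, without advancing time (a new reading comes with each control period).
- grab_frame(name): name is "side" or "top" or "wrist"; returns a dict with "img" (400x640x3 uint8, red, green, blue), "camera_matrix" (3x3 intrinsics, pixels), "extrinsics" (4x4, takes a point from camera to world coordinates). Camera axes: x right, y up, looking along -z (the intrinsics and any distortion apply to the point x, -y, -z); pixel columns grow to the right and rows downward; lengths in mm; the calibration is good to about 2 mm. A picture is of the moment at which its call begins. There is no depth.
- order.finish_job(): hands the job in; it is judged then, once.
The state is a dict: "time": time; "q": joint angles; "dq": joint speeds; "effort": joint torques, N m; "position": TCP position; "tool_rot": TCP orientation; "wrist_force": force on the tool from outside, world axes, zero at the start; "torque": the same for the moment, N m; "opening": finger opening in mm; "finger_force": force on a finger pad.
Only numpy, scipy, OpenCV 4.12 (cv2) and the standard library are available. Lean on these libraries where they do the work, as an engineer would, in place of code of your own. Each camera call takes 0.05 s, during which the arm holds its last target. There are 200 camera calls.

## Working session

There is one attempt and no reset: what is moved stays moved. The work goes in short steps, Python scripts to look and compute and a shell command to move; the robot and the scene stay as the last step left them, time stands still between calls to the robot, and variables do not carry over. Pictures are saved under pics/ and viewed, at most 10 in all, crops included, and the job is handed in when it is done.

```bash
ls; mkdir -p pics
cat > h.py <<'E'
import numpy as np, cv2
from station import telemetry, grab_frame, order
def snap(n,f):
    d=grab_frame(n); cv2.imwrite(f'pics/{f}.png',d['img'][:,:,::-1]); np.savez(f'pics/{f}.npz',**{k:np.array(v) for k,v in d.items()}); return d
def load(f): return np.load(f'pics/{f}.npz',allow_pickle=True)
def ray(d,u,v):
    K=d['camera_matrix'];E=d['extrinsics']
    p=np.linalg.inv(K)@[u,v,1]; r=E[:3,:3]@[p[0],-p[1],-p[2]]
    return E[:3,3],r/np.linalg.norm(r)
def onz(d,u,v,z):
    o,r=ray(d,u,v); return o+r*(z-o[2])/r[2]
def proj(d,P):
    E=d['extrinsics'];c=E[:3,:3].T@(np.array(P)-E[:3,3]);q=d['camera_matrix']@[c[0],-c[1],-c[2]];return q[:2]/q[2]
def cross(a,b):
    (o1,r1),(o2,r2)=a,b
    t=np.linalg.lstsq(np.c_[r1,-r2],o2-o1,rcond=None)[0]
    A=o1+r1*t[0];B=o2+r2*t[1];return (A+B)/2,np.linalg.norm(A-B)
E
python3 - <<'E'
from h import *
for n in ['side','top','wrist']:
    d=snap(n,n+'0'); print(n,{k:np.round(d[k],3).tolist() for k in d if k!='img'})
print(telemetry.get_state())
E
```

```text
pics
side {'camera_matrix': [[371.062, 0.0, 322.261], [0.0, 371.062, 196.979], [0.0, 0.0, 1.0]], 'extrinsics': [[-0.871, 0.37, -0.322, 227.076], [-0.49, -0.679, 0.546, 601.349], [-0.016, 0.634, 0.773, 993.284], [0.0, 0.0, 0.0, 1.0]]}
top {'camera_matrix': [[468.017, 0.0, 315.861], [0.0, 468.017, 204.22], [0.0, 0.0, 1.0]], 'extrinsics': [[0.007, 0.987, -0.163, 327.581], [-1.0, 0.006, -0.008, -14.864], [-0.007, 0.163, 0.987, 1465.006], [0.0, 0.0, 0.0, 1.0]]}
wrist {'camera_matrix': [[277.098, 0.0, 324.988], [0.0, 277.098, 197.662], [0.0, 0.0, 1.0]], 'extrinsics': [[0.295, 0.916, 0.271, 258.578], [-0.956, 0.283, 0.082, -572.986], [-0.002, -0.283, 0.959, 384.304], [0.0, 0.0, 0.0, 1.0]]}
{'time': 0.15, 'q': array([ 1.2484284 ,  0.332716  , -0.0647104 ,  1.46069203,  0.02159762,
        1.34989803, -0.08851276]), 'dq': array([-0.00017633, -0.00068563, -0.00016073, -0.00230821, -0.0013767 ,
        0.00048547, -0.00088711]), 'effort': array([ 1.87617225e-03, -6.23633552e+01,  2.56258110e-02, -3.90143037e+01,
       -6.12312695e-02,  3.72587924e-02,  1.56542478e-04]), 'position': array([ 184.49032131, -596.86968669,  221.97033202]), 'tool_rot': array([-5.00409497e-04,  9.88787367e-01,  1.49329444e-01, -9.37997868e-05]), 'wrist_force': array([0.79681092, 0.59123402, 0.11498923]), 'torque': array([-0.03688098, -0.04377503,  0.07545068]), 'finger_force': 0.0, 'opening': 86.96440373238032}
```

View pics/top0.png

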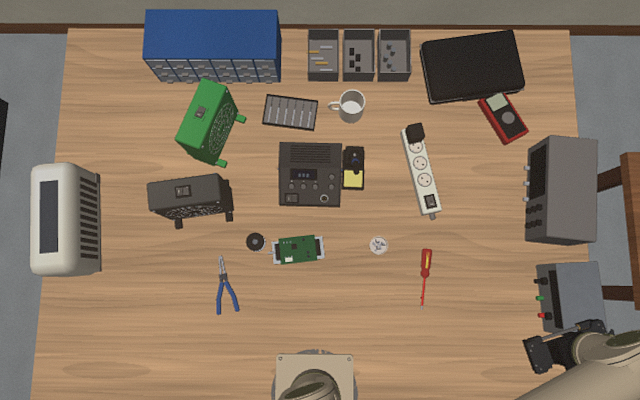

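View pics/side0.png

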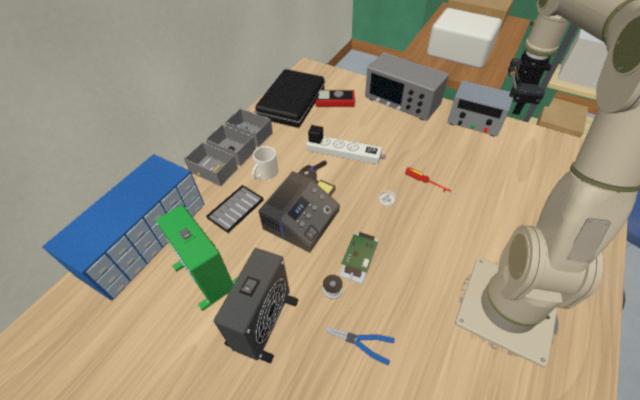

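The top view shows the strip's rocker at about (431,201), the dark extractor at (190,197) with its rocker at (183,190), the station at (310,175) and its power rocker at (293,198). There are two extractor-shaped boxes: the green one at (208,120) is the look-alike, and the dark-grey one at (190,197) fits the description. An enlarged crop should confirm this.

Run:
```python
from h import *
t=load('top0');im=t['img'][:,:,::-1]
c=lambda x,y,w,h,s:cv2.resize(im[y:y+h,x:x+w],None,fx=s,fy=s,interpolation=cv2.INTER_CUBIC)
cv2.imwrite('pics/c1.png',np.hstack([c(140,160,100,75,4),c(390,150,50,75,4),c(275,140,50,75,4)]))
for n,u,v,z in [('strip',431,201,47),('ext',183,190,221),('stn sw',293,186,57)]: print(n,onz(t,u,v,z).round())
```

```text
strip [ 573. -357.   47.]
ext [569. 356. 221.]
stn sw [616.  67.  57.]
```

View pics/c1.png

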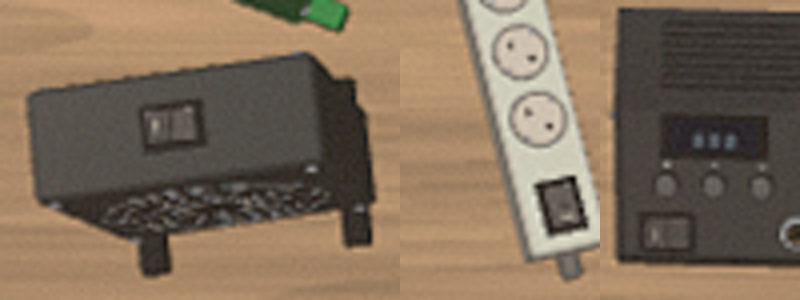

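View pics/wrist0.png

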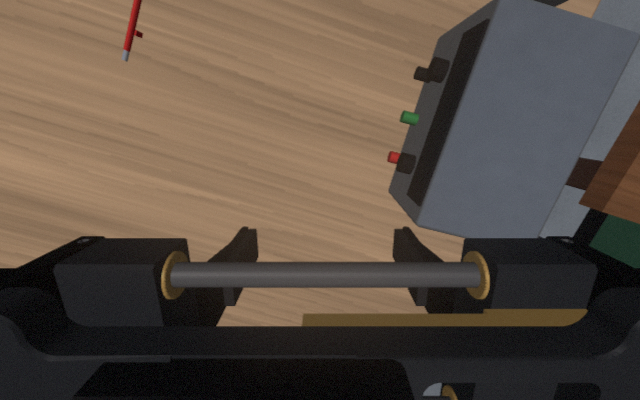

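The crop confirms the dark-grey box at (190,197), with its white stroke on the left half. The strip rocker is at (430,201) with its raised end near the robot, and the station rocker is at lower left. The wrist view shows only the fingers, the power supply and the screwdriver tip. Next I shut the fingers and move toward the strip.

```bash
python3 -m inch '[[[0.043,-0.0115,0],0],[[0.043,-0.0115,0],0],[[0.043,-0.0115,0],0],[[0.043,-0.0115,0],0],[[0.043,-0.0115,0],0],[[0.043,-0.0115,0],0],[[0.043,-0.0115,0.02],0],[[0.043,-0.0115,0.02],0]]' 0 10; python3 -m inch '[[[0.043,-0.0115,0.01],0.04],[[0.043,-0.0115,0.01],0.04],[[0,0,0],0],[[0,0,0],0]]'
cat >> h.py <<'E'
from scipy.spatial.transform import Rotation as Rn
def tool():
    s=telemetry.get_state();q=s['tool_rot'];R=Rn.from_quat([q[1],q[2],q[3],q[0]]).as_matrix();return s['position'],R,s
def delta(target,yaw=None):
    "tool-frame shift (mm) to target, and turn (rad) of tool x to world yaw (deg)"
    p,R,s=tool();d=R.T@(np.array(target)-p);y=np.degrees(np.arctan2(R[1,0],R[0,0]))
    print('at',p.round(1),'yaw',y.round(1),'shift',d.round(1),'turn',None if yaw is None else np.radians((y-yaw+180)%360-180).round(3),'t',round(s['time'],2),'F',s['wrist_force'].round(1))
E
python3 - <<'E'
from h import *
d=snap('wrist','w1'); delta([561,-360,60],12.7)
print(proj(d,[573,-357,47]),proj(d,tool()[0]))
E
```

```text
time: 1.15
position: [487.1, -406.9, 182.0]
tool_rot: [0.0, 0.989, 0.149, 0.0]
wrist_force: [0.3, -1.3, -0.4]
opening: 14.9
finger_force: 0.0
time: 1.65
position: [561.9, -362.3, 162.2]
tool_rot: [0.0, 0.994, 0.11, -0.0]
wrist_force: [0.0, 0.2, -0.4]
opening: 0.6
finger_force: 0.0
at [ 561.5 -363.   162.6] yaw 12.5 shift [  0.3  -3.1 102.6] turn -0.003 t 1.7 F [-0.3 -0.7 -0.2]
[323.51890592 182.49883048] [327.77304726 243.2772289 ]
```

View pics/w1.png

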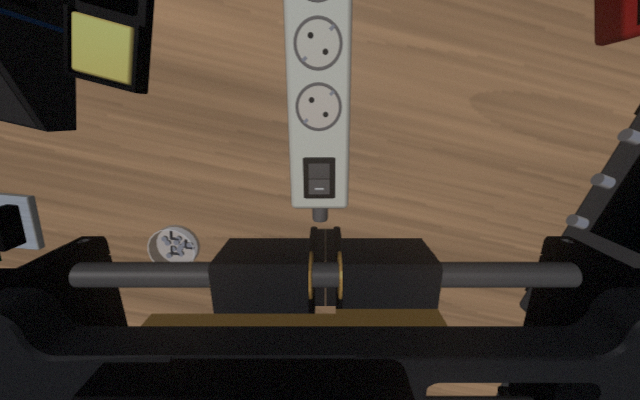

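The wrist view shows the strip rocker's frame spanning (303–336, 157–198), with the white stroke on the near half at (319,189). The sockets are at (319,107) and (318,43). The shut fingertips are about 18 mm thick.

Run:
```python
from h import *
d=load('w1')
P=onz(d,319.5,177.5,44);A=onz(d,319,107,42);B=onz(d,318,43,42);print(P,A,B)
x=(B-P);x[2]=0;x/=np.linalg.norm(x);yaw=np.degrees(np.arctan2(x[1],x[0]))
print(yaw, onz(d,319,189,50)); T=P-11.5*x; T[2]=56;print(T);delta(T,yaw)
```

```text
[ 576.57608509 -351.93658144   44.        ] [ 644.24750603 -336.72177071   42.        ] [ 698.34751201 -324.08154333   42.        ]
12.884645970855233 [ 566.02062669 -353.82114283   50.        ]
[ 565.36564376 -354.50095371   56.        ]
at [ 561.5 -363.   162.6] yaw 12.5 shift [  5.7  -7.5 106.6] turn -0.006 t 1.7 F [-0.3 -0.7 -0.2]
```

```bash
python3 -m inch '[[[0.001,-0.002,0.026],0],[[0.001,-0.002,0.026],0],[[0.0015,-0.002,0.026],0],[[0,-0.0015,0.022],0],[[0,0,0],0],[[0,0,0.004],0],[[0,0,0],0]]'; python3 -c "
from h import *
delta([565.4,-354.5,46])"
```

```text
time: 2.58
position: [564.3, -354.4, 59.5]
tool_rot: [0.0, 0.994, 0.109, 0.0]
wrist_force: [-0.2, 0.8, -0.5]
opening: 0.5
finger_force: 0.0
at [ 564.3 -354.4   59.5] yaw 12.6 shift [ 1.1  0.3 13.5] turn None t 2.58 F [-0.2  0.8 -0.5]
```

```bash
python3 -m inch '[[[0,0,0.002],0],[[0,0,0.002],0],[[0,0,0.002],0],[[0,0,0.002],0],[[0,0,0],0]]'
```

```text
time: 3.2
position: [564.0, -353.9, 50.4]
tool_rot: [0.0, 0.994, 0.11, -0.0]
wrist_force: [-1.1, -0.1, -0.0]
opening: 0.6
finger_force: 0.3
```

```bash
for i in 1 2; do python3 -m inch '[[[0,0,0.001],0],[[0,0,0.001],0],[[0,0,0],0]]' | grep -E 'pos|wrist'; done
```

```text
position: [564.1, -353.8, 48.5]
wrist_force: [-0.8, -0.4, 0.7]
position: [564.1, -353.8, 47.0]
wrist_force: [-4.1, 0.3, 6.3]
```

```bash
for i in 1 2; do python3 -m inch '[[[0,0,0.001],0],[[0,0,0],0]]' | grep -E 'pos|wrist'; done
```

```text
position: [564.0, -354.0, 46.6]
wrist_force: [-6.1, 0.6, 11.4]
position: [564.0, -354.0, 46.5]
wrist_force: [-9.8, 3.2, 17.9]
```

```bash
python3 -m inch '[[[0,0,-0.01],0],[[0,0,-0.045],0],[[0,0,-0.05],0],[[0,0,0],0],[[0,0,0],0]]'|head -2
python3 - <<'E'
from h import *
d=snap('wrist','w2');im=d['img'][:,:,::-1]
u,v=proj(d,[576.6,-352,44]).astype(int);print(u,v)
c=lambda im,u,v,r:cv2.resize(im[v-r:v+r,u-r:u+r],(400,400),interpolation=cv2.INTER_CUBIC)
o=load('w1')['img'][:,:,::-1]
cv2.imwrite('pics/c2.png',np.hstack([c(o,320,178,45),c(im,u,v,45)]))
E
```

```text
time: 5.08
position: [564.1, -353.4, 149.1]
327 184
```

View pics/c2.png

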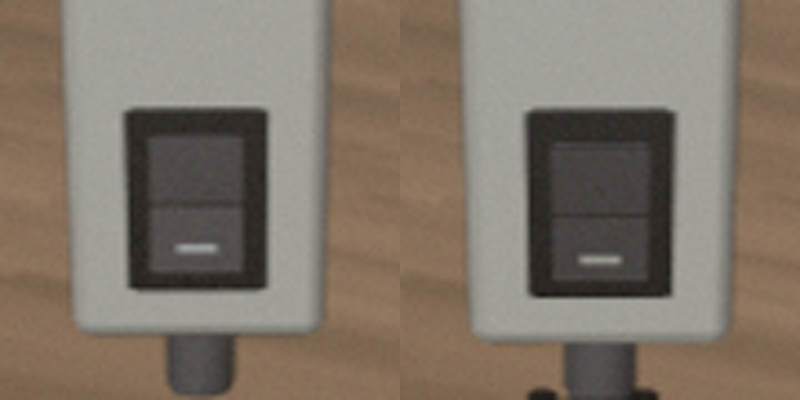

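The rocker's ridge and edges have shifted inside the frame, which fits it having tipped. I'll check this numerically against the predicted edge rows for off and on.

Run:
```python
from h import *
yaw=np.radians(12.9);x=np.array([np.cos(yaw),np.sin(yaw),0])
for f,fr,obs in [('w1',(157.75,198.25),(163.4,179.1,193.75)),('w2',(163.75,205.8),(170.95,187.4,202.5))]:
    d=load(f);a=onz(d,319.5 if f=='w1' else 327,fr[0],44);b=onz(d,319.5 if f=='w1' else 327,fr[1],44);C=(a+b)/2;C[2]=0
    print(f,'frame len',np.linalg.norm(a-b).round(1),'C',C.round(1),'obs far,ridge,near',obs)
    for th in (0,.28,.4):
        r=[]
        for s,base in ((16,0.0),(0.,0),(-16,.4)):
            # V surface 3.8 above top at apex, pivot at 5
            ang=(th if s>0 else .4-th)
            P=C+x*s*np.cos(ang)*1.0+[0,0,42+3.8+abs(s)*np.sin(ang)]; r.append(proj(d,P)[1].round(1))
        print(th,r)
```

```text
w1 frame len 42.8 C [ 575.6 -352.1    0. ] obs far,ridge,near (163.4, 179.1, 193.75)
0 [np.float64(163.3), np.float64(178.8), np.float64(194.2)]
0.28 [np.float64(164.7), np.float64(178.8), np.float64(194.2)]
0.4 [np.float64(165.6), np.float64(178.8), np.float64(193.8)]
w2 frame len 43.0 C [ 575.7 -351.6    0. ] obs far,ridge,near (170.95, 187.4, 202.5)
0 [np.float64(169.7), np.float64(185.7), np.float64(201.8)]
0.28 [np.float64(171.2), np.float64(185.7), np.float64(201.6)]
0.4 [np.float64(172.2), np.float64(185.7), np.float64(201.2)]
```

The edge readings don't settle it, and the −x force suggests the tip touched the far half as it rose. I'll press again 4 mm further toward the raised end.

```bash
python3 -m inch '[[[-0.004,0,0.03],0],[[0,0,0.04],0],[[0,0,0.025],0],[[0,0,0.002],0],[[0,0,0.002],0],[[0,0,0.001],0],[[0,0,0],0]]'| grep -E 'pos|wrist';for i in 1 2 3; do python3 -m inch '[[[0,0,0.001],0],[[0,0,0],0]]' | grep -E 'pos|wrist'; done
```

```text
position: [560.6, -354.8, 50.4]
wrist_force: [0.5, -0.4, 0.2]
position: [560.3, -354.6, 48.7]
wrist_force: [0.4, 0.1, 0.1]
position: [560.2, -354.6, 47.5]
wrist_force: [-0.2, -0.4, -0.6]
position: [560.4, -354.6, 46.7]
wrist_force: [0.3, -0.2, 0.6]
```

```bash
for i in 1 2 3; do python3 -m inch '[[[0,0,0.0007],0],[[0,0,0],0]]' | grep -E 'pos|wrist'; done
```

```text
position: [560.4, -354.7, 46.5]
wrist_force: [-0.9, 1.7, 5.2]
position: [560.4, -354.7, 46.3]
wrist_force: [-4.4, 1.9, 9.8]
position: [560.5, -354.7, 46.2]
wrist_force: [-6.2, 2.5, 14.2]
```

The stop is at 46.2 mm with 14 N, at the expected fully-on height, so the strip is on. Next is the extractor: lift, turn and traverse.

```bash
python3 -m inch '[[[0,0,-0.02],0],[[0,0,-0.05],0],[[0,0,-0.05],-0.165],[[0,0,-0.05],-0.165],[[0,0,-0.05],-0.165],[[0,0,-0.03],-0.165],[[0,0,0],-0.165],[[0,0,0],-0.165]]' | grep -E 'pos|rot'; python3 -m inch '[[[0,0,0],-0.165],[[0,0,0],-0.165],[[0,0,0],-0.165],[[0,0,0],0]]'| grep -E 'pos|rot'; python3 -c "
from h import *
delta([567,368,296],97.5)"
```

```text
position: [560.3, -354.6, 295.9]
tool_rot: [0.001, 0.821, 0.571, 0.0]
position: [560.1, -354.7, 295.2]
tool_rot: [0.0, 0.659, 0.752, 0.0]
at [ 560.1 -354.7  295.2] yaw 97.6 shift [715.4 102.5  -1. ] turn 0.002 t 9.0 F [-0.4  0.3 -0.4]
```

```bash
R='' ; python3 -m inch '[[[0.03,0.0043,0],0],[[0.05,0.0072,0],0],[[0.05,0.0072,0],0],[[0.05,0.0072,0],0],[[0.05,0.0072,0],0],[[0.05,0.0072,0],0],[[0.05,0.0072,0],0],[[0.05,0.0072,0],0]]' | grep -E 'pos|rot'; python3 -m inch '[[[0.05,0.0072,0],0],[[0.05,0.0072,0],0],[[0.05,0.0072,0],0],[[0.05,0.0072,0],0],[[0.05,0.0072,0],0],[[0.05,0.0072,0],0],[[0.015,0,0],0],[[0,0,0],0]]' | grep -E 'pos|rot';  python3 -m inch '[[[0,0,0],0],[[0,0,0],0]]' | grep -E 'pos|rot'
python3 - <<'E'
from h import *
snap('wrist','w3'); delta([567,368,240],97.5)
E
```

```text
position: [563.5, 30.9, 295.1]
tool_rot: [0.0, 0.66, 0.751, 0.0]
position: [564.0, 348.0, 294.5]
tool_rot: [-0.0, 0.658, 0.753, -0.0]
position: [565.3, 345.4, 294.8]
tool_rot: [0.001, 0.659, 0.752, -0.0]
at [565.1 345.7 294.7] yaw 97.5 shift [21.9  4.7 54.7] turn 0.0 t 11.3 F [ 0.1 -0.4 -0.8]
```

View pics/w3.png

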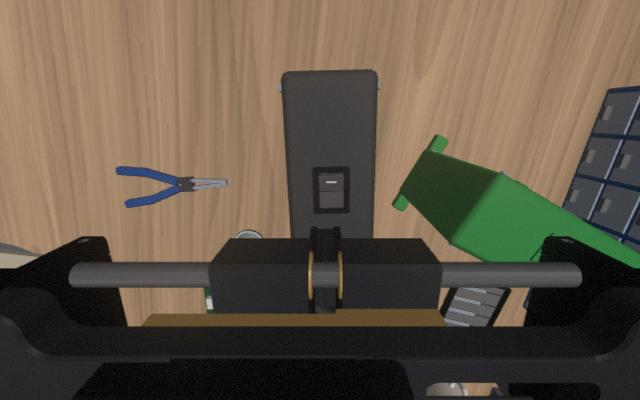

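The wrist view shows the dark-grey extractor's roof spanning (285–377, 72–238). Its rocker frame is at (313–350, 167–213), with the stroke at (331,182) on the +y half.

Run:
```python
from h import *
d=load('w3')
C=(onz(d,331.5,167,218)+onz(d,331.5,213,218))/2
A=onz(d,331,78,216);B=onz(d,332,234,216);x=A-B;x/=np.linalg.norm(x);yaw=np.degrees(np.arctan2(x[1],x[0]))
print(C,yaw,np.linalg.norm(onz(d,331.5,167,218)-onz(d,331.5,213,218)));T=C+14*x;T[2]=236;delta(T,yaw)
```

```text
[569.09214505 360.96687943 218.        ] 98.2174034249842 42.5061085802038
at [565.1 345.7 294.7] yaw 97.5 shift [28.6  5.7 58.7] turn -0.012 t 11.3 F [ 0.1 -0.4 -0.8]
```

```bash
python3 -m inch '[[[0.014,0.003,0.02],-0.012],[[0.0145,0.003,0.02],0],[[0,0,0.018],0],[[0,0,0.006],0],[[0,0,0],0]]'| grep -E 'pos|wrist';for i in 1 2 3 4; do python3 -m inch '[[[0,0,0.001],0],[[0,0,0.001],0],[[0,0,0],0]]' | grep -E 'pos|wrist'; done
```

```text
position: [566.5, 375.8, 230.0]
wrist_force: [1.0, -0.1, 1.0]
position: [566.5, 376.3, 228.7]
wrist_force: [0.3, 0.9, -0.1]
position: [566.4, 376.3, 226.4]
wrist_force: [0.2, 0.4, 0.6]
position: [566.3, 376.8, 224.7]
wrist_force: [-0.9, 2.4, 2.1]
position: [566.4, 376.2, 222.2]
wrist_force: [0.2, 1.7, 1.1]
```

```bash
python3 -m inch '[[[0,0,0.001],0],[[0,0,0.001],0],[[0,0,0],0]]' | grep -E 'pos|wrist';for i in 1 2 3; do python3 -m inch '[[[0,0,0.0007],0],[[0,0,0],0]]' | grep -E 'pos|wrist'; done
```

```text
position: [566.3, 376.6, 220.6]
wrist_force: [-0.4, 3.4, 4.0]
position: [566.4, 376.6, 220.3]
wrist_force: [-1.2, 2.0, 6.6]
position: [566.4, 376.7, 220.2]
wrist_force: [-2.8, 0.8, 9.8]
position: [566.4, 376.7, 220.1]
wrist_force: [-3.4, 0.1, 13.9]
```

The extractor rocker has stopped at 220.2 mm, the equivalent height, so it is on. Next is a viewpoint over the station.

```bash
python3 -m inch '[[[0,0,-0.02],0],[[0,0,-0.05],0],[[-0.02,-0.0016,0],0],[[-0.048,-0.004,0],0],[[-0.048,-0.004,0],0],[[-0.048,-0.004,0],0],[[-0.048,-0.004,0],0],[[-0.048,-0.004,0.0],0]]' | grep pos; python3 -m inch '[[[-0.048,-0.004,0.03],0],[[-0.048,-0.004,0.03],0],[[-0.03,-0.002,0.03],0],[[0,0,0],0.169],[[0,0,0],0],[[0,0,0],0],[[0,0,0],0]]' | grep pos;  python3 - <<'E'
from h import *
snap('wrist','w4'); delta([590,-10,200],88.5)
E
```

```text
position: [582.8, 113.7, 288.8]
position: [591.4, -9.7, 198.8]
at [591.4  -9.8 198.7] yaw 88.8 shift [-0.2 -1.4 -1.3] turn 0.005 t 16.48 F [0.3 0.  0.1]
```

View pics/w4.png

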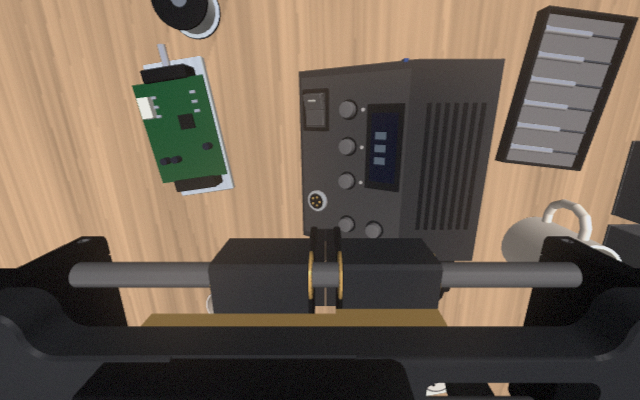

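The wrist view shows the station from above. The preset keys run left (348,109), middle (347,146), right (346,181), and the middle one is the target. The power rocker's frame is at (303–329, 88–131) with the stroke at (312,100) on the +y half. The step keys are at (346,224) and (373,230).

Run:
```python
from h import *
d=load('w4')
L,M,Rr=[onz(d,u,v,79) for u,v in [(347.5,109),(346.5,146.5),(346,181)]]
print(L,M,Rr,np.linalg.norm(L-Rr)); y=L-Rr;yaw=np.degrees(np.arctan2(y[1],y[0]))
print('yaw',yaw)
y/=np.linalg.norm(y);x=np.array([y[1],-y[0],0])
W=onz(d,316,109.5,51.5);print('switch',W,'stroke',onz(d,312,100,56),'nominal from keys',(L+M+Rr)/3+x*-34+y*(47-11.5))
g=cv2.cvtColor(d['img'][80:200,290:420],cv2.COLOR_RGB2GRAY)
c=cv2.HoughCircles(cv2.resize(g,None,fx=4,fy=4,interpolation=cv2.INTER_CUBIC),cv2.HOUGH_GRADIENT,1,80,param1=60,param2=18,minRadius=24,maxRadius=44)
print(c[0]/4+[290,80,0] if c is not None else None)
```

```text
[614.8660391   75.15277099  79.        ] [613.94282548  39.17612625  79.        ] [613.46780028   3.57593804  79.        ] 71.5904888000371
yaw 88.88088098378678
switch [583.47691683  75.92090533  51.5       ] stroke [579.72947258  85.32585578  56.        ] nominal from keys [580.79206008  75.45889652  79.        ]
[[347.375      109.375        8.55000019]
 [347.125      180.375        8.77499962]
 [346.875      146.375        9.97500038]
 [317.125      199.125        9.30000019]]
```

```bash
python3 -m inch '[[[0.033,-0.0065,0],0],[[0.033,-0.0065,0],0],[[0.0325,-0.0065,0.03],0],[[0,0,0.05],0],[[0,0,0.04],0],[[0,0,0.012],0],[[0,0,0],0],[[0,0,0],0]]'| grep -E 'pos|wrist';for i in 1 2 3 ; do python3 -m inch '[[[0,0,0.001],0],[[0,0,0.001],0],[[0,0,0],0]]' | grep -E 'pos|wrist'; done
```

```text
position: [575.2, 89.0, 68.2]
wrist_force: [0.5, 0.5, 0.5]
position: [574.1, 88.7, 64.5]
wrist_force: [0.5, -0.5, 0.3]
position: [574.0, 88.7, 62.2]
wrist_force: [-0.4, -0.2, 0.1]
position: [574.0, 88.7, 60.2]
wrist_force: [-0.5, -0.3, -0.3]
```

```bash
for i in 1 2 3 4 5 6; do python3 -m inch '[[[0,0,0.001],0],[[0,0,0],0]]' | grep -E 'pos|wrist'; done
```

```text
position: [574.2, 88.8, 59.5]
wrist_force: [0.0, 0.3, 1.9]
position: [574.1, 88.9, 58.4]
wrist_force: [-0.5, 0.2, 2.0]
position: [574.0, 88.8, 57.3]
wrist_force: [-0.2, 0.7, 1.9]
position: [574.0, 88.7, 56.2]
wrist_force: [-0.1, 0.1, 2.4]
position: [574.0, 88.7, 55.2]
wrist_force: [-0.1, 0.5, 1.7]
position: [574.1, 88.7, 54.3]
wrist_force: [0.1, 1.5, 2.2]
```

```bash
for i in 1 2 3 4; do python3 -m inch '[[[0,0,0.0007],0],[[0,0,0],0]]' | grep -E 'pos|wrist'; done
```

```text
position: [574.3, 88.9, 53.9]
wrist_force: [0.8, 1.7, 4.9]
position: [574.5, 89.1, 53.4]
wrist_force: [-0.3, 2.3, 6.8]
position: [574.6, 89.1, 53.2]
wrist_force: [-2.0, 1.5, 10.6]
position: [574.7, 89.2, 53.0]
wrist_force: [-3.7, 0.9, 15.9]
```

The station rocker has reached its stop after about 6.6 mm of vertical travel. Next is the middle key.

```bash
python3 -m inch '[[[0,0,-0.015],0],[[0,0,-0.03],0],[[-0.024,0.0165,0],0],[[-0.025,0.0165,0],0],[[0,0,0.012],0],[[0,0,0],0],[[0,0,0],0]]'| grep -E 'pos|wrist';for i in 1 2 3 4; do python3 -m inch '[[[0,0,0.001],0],[[0,0,0],0]]' | grep -E 'pos|wrist'; done
```

```text
position: [605.4, 40.1, 84.7]
wrist_force: [0.6, 0.3, 0.2]
position: [605.9, 39.3, 83.7]
wrist_force: [-0.2, -0.5, 0.8]
position: [605.9, 39.0, 82.5]
wrist_force: [0.4, 0.0, -0.0]
position: [605.9, 39.0, 81.4]
wrist_force: [0.1, 1.3, -0.4]
position: [605.9, 39.0, 80.5]
wrist_force: [0.3, -0.7, -0.1]
```

```bash
for i in 1 2 3 4 5 6; do python3 -m inch '[[[0,0,0.001],0],[[0,0,0],0]]' | grep -E 'pos|wrist'; done
```

```text
position: [606.0, 39.0, 79.7]
wrist_force: [-0.5, -0.6, 2.3]
position: [606.1, 39.1, 78.7]
wrist_force: [0.4, 0.8, 3.1]
position: [606.0, 39.0, 77.6]
wrist_force: [0.0, 0.5, 3.4]
position: [606.0, 39.0, 76.6]
wrist_force: [-1.0, 0.2, 3.2]
position: [606.0, 39.0, 75.6]
wrist_force: [-0.2, 0.2, 4.9]
position: [606.1, 39.0, 74.6]
wrist_force: [0.1, -0.3, 5.5]
```

The key has gone down about 4.6 mm at 5.5 N, so it counts as pressed. I'll release, back off and look.

```bash
python3 -m inch '[[[0,0,-0.01],0],[[0,0,-0.05],0],[[0,0,-0.05],0],[[-0.025,-0.008,-0.0145],0],[[-0.025,-0.007,0],0],[[0,0,0],0],[[0,0,0],0],[[0,0,0],0]]'| grep -E 'pos|wrist|time'
python3 - <<'E'
from h import *
d=snap('wrist','w5');a=load('w4')['img'][:,:,::-1];b=d['img'][:,:,::-1]
c=lambda i:cv2.resize(i[60:240,290:390],(400,600),interpolation=cv2.INTER_CUBIC)
cv2.imwrite('pics/c5.png',np.hstack([c(a),c(b)])); delta([591.4,-9.8,198.7])
E
```

```text
time: 25.48
position: [589.7, -9.5, 198.9]
wrist_force: [-0.2, -0.5, 0.6]
at [589.7  -9.6 198.9] yaw 88.8 shift [-0.2  1.7  0.2] turn None t 25.52 F [ 0.2  0.6 -0.5]
```

View pics/c5.png

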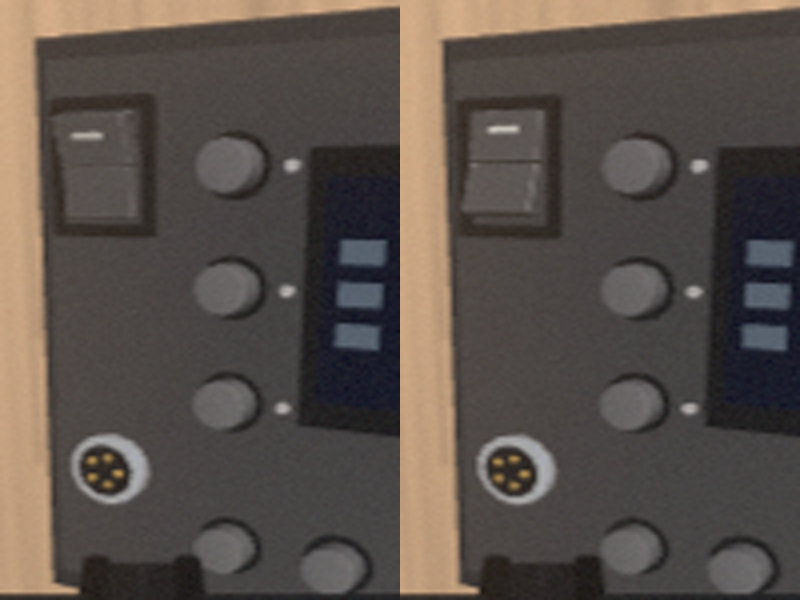

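The crop pair (before on the left, after on the right) shows the station rocker tipped, with its right half now raised at (500,190). The middle key is back up at (635,288), and nothing else has moved. Both other rockers stopped at the matching fully-on height, about 4.2 mm above their tops.

```bash
python3 -c "
from station import order
print(order.finish_job())"
```

```text
the job is handed in; nothing more can be done
None
```

I switched on the strip, the extractor and the station in that order, then tapped the middle preset key, which sprang back, and handed the job in at about 25.5 s. I confirmed the station rocker and the key by camera. The strip and extractor rockers I judged on by where they stopped (about 4.2 mm above their tops), and the strip's rocker needed a second press. All presses were vertical, because the tool could not be tilted.

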